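# Clamp a soap bar in the stamping jig

### The arm

A 7-joint arm with a two-finger parallel gripper is mounted at the origin on a cart in front of the work surface, level with it; the furniture and walls round the work are solid. World frame = base frame: x ahead of the robot, y to its left, z up, the work surface at z = 0. Lengths are in m, angles in rad, forces in N, time in s.
With the tool pointing down it reaches from about 0.35 to 0.9 m from the base axis. Payload 8.1 kg.
Tool frame: the origin (TCP) lies where the fingers leave the gripper's body, on its centre line; the fingertips stand 66 mm ahead of it and the grasp point (between the pads) lies 47 mm ahead of it; z points along the fingers, y is the line along which they close (so a half turn about z gives the same grasp; the last joint's range is limited). The gripper opens to 92 mm and grips with 3 to 60 N. Pads are 19 mm wide; open, the fingers measure 130 mm over their backs; the gripper's body (75 mm by 190 mm) begins 47 mm behind the grasp point.
Start: joints at [1.085, 0.434, 0.025, 1.573, -0.012, 1.134, -0.075], TCP at [0.233, -0.58, 0.292] pointing down, gripper open.
Joint ranges: [-2.62, 2.62], [-0.44, 2.09], [-1.27, 1.32], [0.08, 2.57], [-1.32, 4.46], [0.12, 2], [-2.74, 2.74]. Speed limits (rad/s): [2.22, 2.22, 3.01, 3.01, 3.14, 3.14, 3.14].

### API

Orientations are given as a rotation vector (axis times angle).
In Python, from cell import arm gives the robot as it stands.
- The arm moves only by the tool send_rows, never from a script. Its argument "motion" is text: rows parted by semicolons, each of 7 numbers parted by spaces: the closure, from 0 (fully open) to 1 (shut), then the shift along the world's x, y, z in m, then the turn, a rotation vector about the world's x, y, z in degrees. A call has 1 to 5 rows; each row shifts and turns the commanded pose from where the row before left it; what a row does not reach is not made up. A row lasts 1/8 s, in which the tool goes at most 62.5 mm and 10.7 degrees, less where a joint would pass 70% of its speed; a pose out of reach is approached as far as the arm can. A call is refused whole if a number of a shift passes 0.0625 or a number of a turn 10.7, either way. A call with a gripper value outside its range is refused whole. The fingers move at their own pace and stop on an object; "force" is the grip in N (left out, the last holds). Time passes only in rows, so rows that do not move let the fingers close. It gives the time, the measured TCP pose, the force, the opening and the grip force at its end, in the units of the state.
- arm.observe(): the state, without advancing time (a new reading comes with each control period).
- arm.get_image(name): name is "scene" or "top" or "wrist"; returns (picture, depth): 480x640x3 uint8, blue, green, red; 480x640 float32, m along the optical axis (not along the pixel's ray), 0 where there is no reading.
- arm.camera_model(name): a dict with "fx", "fy", "cx", "cy" (pixels), "D" ([k1, k2, p1, p2, k3] as OpenCV has them; the pictures are not rectified), "view" (4x4, takes a point from world to camera coordinates). Camera axes: x right, y down, z forward; pixel columns grow to the right and rows downward; lengths in m; the calibration is good to about 2 mm. A picture is of the moment at which its call begins: read the wrist's pose just before it. camera_model takes no time and is no camera call; for the wrist camera it gives the pose at the moment of the call.
- arm.sign_off(): hands the job in; it is judged then, once.
The state is a dict: "clock": time; "joints": joint angles; "dq": joint speeds; "joint_efforts": joint torques, N m; "position": TCP position; "ee_rot": TCP orientation; "force": force on the tool from outside, world axes, zero at the start; "ft_torque": the same for the moment, N m; "width": opening from 0.0 (shut) to 1.0 (fully open); "gripper_force": force on a finger pad.
Only numpy, scipy, OpenCV 4.12 (cv2) and the standard library are available. Lean on these libraries where they do the work, as an engineer would, in place of code of your own. Each camera call takes 0.05 s, during which the arm holds its last target. There are 200 camera calls.

### The job

Get the cream soap bar ready for stamping: with closed fingertips push the bar along the channel of the wooden jig, gently so that the soft soap is not dented, until it is fully home against the end stop, then push the black handle of the toggle clamp over, away from the bar and down, past its dead point until it snaps into lock with the pad pressing on the bar. Only push: do not pick up or tip the bar, do not close the clamp before the bar is home, and leave the two hand stamps, the jar and the spare soap bar beside the jig where they stand. Finish with the gripper clear of everything.

Things in the scene. Friction and masses are not known exactly. Their poses are not given: they have to be found in the camera images.
- jig: Jig fixed on the bench: 15 mm plywood board (x -177 to 78 mm, 116 mm wide), channel between two rails (59 mm apart inside, tops 27 mm above bench), end-stop block (x 0 to 74 mm, top 39 mm above bench) with a steel toggle clamp (cheeks up to 97 mm). Origin: bench level, channel centre line, under the stop's face. x: the way the bar is pushed home, about to the robot's right (-y) +-0.5 rad; z up.
- soap_bar: Loose cream soap bar 55 x 80 x 29 mm, about 0.11 kg, dented by over 40 N, flat on the jig's board (15 mm above the bench) in the channel, 80 mm side along the channel. Origin: centre of its underside. It starts 28 to 70 mm short of the stop; home = origin at jig x = -40 mm. Its y axis lies along the channel (its yaw is about the jig's yaw + 1.571).
- clamp_handle (a joint): Handle angle, rad. 0 = open: handle leans 1.04 rad (60 deg) above level, tip toward jig +x. Grows as it is pushed to jig +x and down. 1.04 = locked: level, along jig +x. Starts at 0. Dead point about 0.76: before it a spring resists (up to 0.85 N m, 9 N at handle_push), past it the handle snaps to its stop by itself and stays. Coupled to the clamp arm: lowers the pad onto the bar.
- clamp_pivot (a point): Axis of the handle, a fixed point of the jig: jig x = +52 mm, y = 0, 80 mm above the bench. The axis runs along the jig's y.
- handle_push (a point): Good place to push: upper side (the side to be pushed) of the handle's black round rubber grip, 100 mm from the pivot axis and 8 mm off the handle's centre line. The grip is 16 mm thick and runs from 48 to 125 mm from the axis.
- pad_face (a point): Middle of the lower face of the clamp's sprung rubber pad (22 mm wide), on an arm 64 mm from the arm's pivot (jig x = 30 mm, 72 mm above the bench). Open, the arm stands up 0.9 rad, pad face at about jig x = -37 mm, 101 mm above the bench; locked, the pad presses on the bar's top at jig x = -34 mm with about 3 N.
- clamp_pad: The clamp's rubber pad with its spindle; point pad_face is the middle of its lower face. Its origin is on the arm, 34 mm above that face.
- stamp_a: Bystander: loose turned wooden hand stamp, 35 mm wide, 64 mm high, standing on the bench beside the jig. Origin: centre of its underside.
- stamp_b: Bystander: a second loose wooden hand stamp, 35 mm wide, 64 mm high, beside the jig. Origin: centre of its underside.
- jar: Bystander: loose small pigment jar with a black lid, 45 mm wide, 63 mm high, beside the jig. Origin: centre of its underside.
- spare_soap: Bystander: loose olive soap bar 53 x 77 x 25 mm lying on the bench beside the jig. Origin: centre of its underside.
There are look-alikes about, which are no part of the job. Leave any orange, red or yellow look-alike of the soap_bar alone.

How it is judged:
By the outcome, as a careful person would: the job done as asked, in the order asked, and still so for the second after the job is handed in, with the robot touching nothing.
It also fails if it takes over 48 s, if anything falls off the work surface, if the arm or the gripper's body presses on something with over 40 N, if the wrist force passes 120 N, or if a joint passes its speed limit or range.

## Working session

There is one attempt and no reset: what is moved stays moved. The work goes in short steps, Python scripts to look and compute and a tool call to move; the robot and the scene stay as the last step left them, time stands still between calls to the robot, and variables do not carry over. Pictures are saved under pics/ and viewed, at most 10 in all, crops included, and the job is handed in when it is done.

Besides the shell and the picture viewer there is one more tool, called after ">>>" as name(argument=value, ...) on one line, values as JSON. send_rows: Moves the arm, as the interface text tells. Its arguments: {"type":"object","properties":{"motion":{"type":"string"},"force":{"type":"number"}},"required":["motion"]}

```bash
mkdir -p pics; python3 - <<'E'
from cell import arm
import cv2, numpy as np
s=arm.observe(); print({k:np.round(v,3).tolist() for k,v in s.items()})
for n in("scene","top"):
    im,d=arm.get_image(n); cv2.imwrite(f"pics/{n}0.png",im); np.save(f"{n}_d.npy",d)
    m=arm.camera_model(n); print(n,m["fx"],m["cx"],m["cy"],m["D"],np.round(m["view"],3).tolist())
E
```

```text
{'clock': 0.0, 'joints': [1.085, 0.435, 0.025, 1.574, -0.012, 1.134, -0.075], 'dq': [-0.0, 0.002, 0.0, 0.001, 0.001, 0.0, -0.0], 'joint_efforts': [-0.002, -66.787, 0.984, -31.447, -0.061, 0.043, 0.0], 'position': [0.233, -0.579, 0.291], 'ee_rot': [-3.083, -0.597, 0.001], 'force': [-0.025, -0.092, 0.452], 'ft_torque': [0.018, 0.037, -0.033], 'gripper_force': 0.0, 'width': 1.001}
scene 485.5306398104355 316.9127771010942 240.9599694198835 [-0.06460419  0.          0.          0.          0.        ] [[0.919, -0.395, -0.006, -0.424], [-0.178, -0.402, -0.898, 0.236], [0.352, 0.826, -0.44, 0.65], [0.0, 0.0, 0.0, 1.0]]
top 447.96338771796803 315.6183334468704 236.39316015426266 [-0.004403  0.        0.        0.        0.      ] [[0.023, -0.999, 0.033, 0.06], [-0.993, -0.026, -0.113, 0.532], [0.114, -0.03, -0.993, 0.996], [0.0, 0.0, 0.0, 1.0]]
```

View pics/top0.png

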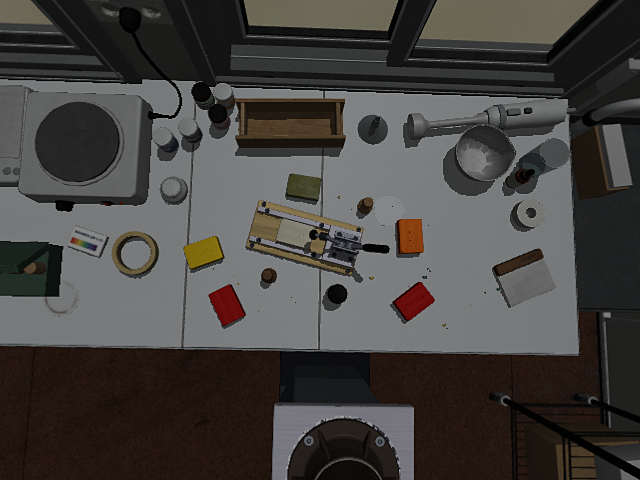

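View pics/scene0.png

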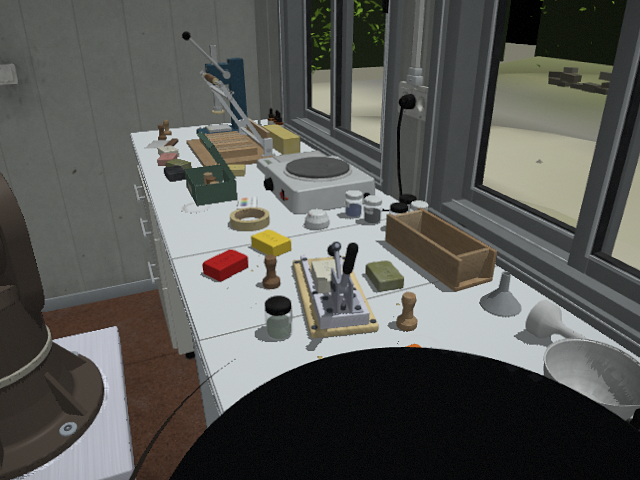

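The top view shows the jig at about (305,237), running from upper left (250,225) to lower right (360,255). The cream bar is in its channel at about (295,233) and the black clamp handle is at (375,249). Around it are the stamps (366,205) and (269,275), the jar (337,294) and the olive spare (304,187). The look-alikes are yellow (204,252), red (227,305) and (413,301), and orange (410,236). The bar meant is the cream one in the channel. I'll enlarge the crop to confirm that.

```bash
cat > h.py <<'E'
import numpy as np, cv2
def ray(m,uv):
    K=np.array([[m["fx"],0,m["cx"]],[0,m["fy"],m["cy"]],[0,0,1]])
    p=cv2.undistortPoints(np.float64([[uv]]),K,np.array(m["D"]))[0,0]
    V=np.array(m["view"]); R=V[:3,:3]; return -R.T@V[:3,3], R.T@np.array([p[0],p[1],1])
def plane(m,uv,z):
    o,d=ray(m,uv); return o+d*(z-o[2])/d[2]
def pt(m,uv,depth):
    o,d=ray(m,uv); return o+d*depth
def proj(m,P):
    K=np.array([[m["fx"],0,m["cx"]],[0,m["fy"],m["cy"]],[0,0,1]]); V=np.array(m["view"])
    return cv2.projectPoints(np.float64(P).reshape(-1,1,3),cv2.Rodrigues(V[:3,:3])[0],V[:3,3],K,np.array(m["D"]))[0][:,0]
def tri(obs):
    A=np.zeros((3,3));b=np.zeros(3)
    for m,uv in obs:
        o,d=ray(m,uv);d/=np.linalg.norm(d);Q=np.eye(3)-np.outer(d,d);A+=Q;b+=Q@o
    return np.linalg.solve(A,b)
E
python3 - <<'E'
import cv2,numpy as np
im=cv2.imread("pics/top0.png")
cv2.imwrite("pics/topc.png",cv2.resize(im[190:290,235:395],None,fx=5,fy=5,interpolation=cv2.INTER_CUBIC))
from cell import arm; from h import *
m=arm.camera_model("top"); 
hsv=cv2.cvtColor(im,cv2.COLOR_BGR2HSV); d=np.load("top_d.npy")
for uv in [(258,205),(250,240),(294,233),(280,230),(385,249),(320,236),(366,205),(269,275),(337,294),(304,187),(410,236)]:
    print(uv,hsv[uv[1],uv[0]],d[uv[1],uv[0]],pt(m,uv,d[uv[1],uv[0]]).round(3))
E
```

```text
(258, 205) [ 20 119 120] 1.0439439 [0.602 0.209 0.015]
(250, 240) [116  32  55] 1.0192443 [0.518 0.223 0.03 ]
(294, 233) [ 24  32 128] 1.0100209 [0.535 0.123 0.044]
(280, 230) [ 23  33 124] 1.0126054 [0.542 0.155 0.041]
(385, 249) [120  28   9] 0.86441535 [ 0.491 -0.056  0.191]
(320, 236) [113  51  20] 0.92967534 [0.521 0.067 0.125]
(366, 205) [ 16 122  90] 1.0043408 [ 0.601 -0.037  0.062]
(269, 275) [ 13 134  59] 0.97714436 [0.439 0.174 0.065]
(337, 294) [60 23 11] 0.9757142 [0.401 0.025 0.066]
(304, 187) [32 99 72] 1.0416567 [0.646 0.103 0.025]
(410, 236) [ 12 226 142] 1.0292784 [ 0.537 -0.143  0.033]
```

View pics/topc.png

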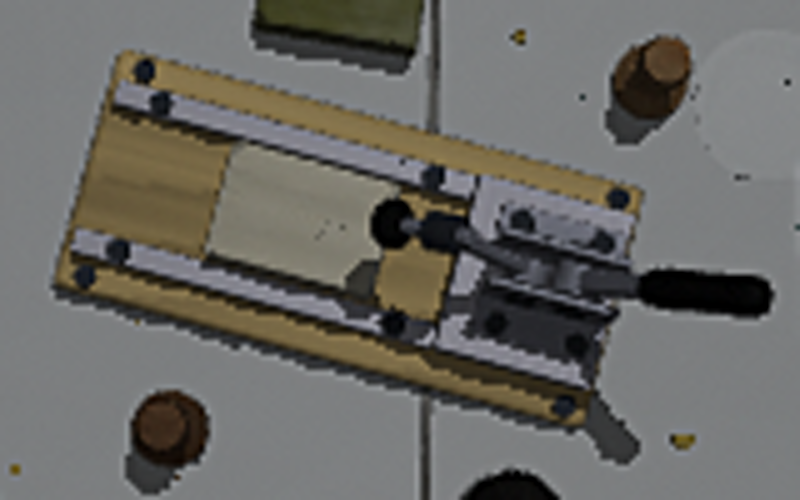

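The crop confirms it: the cream bar lies in the channel with crop corners (232,142), (205,258), (398,190) and (375,310). The board corners are (120,50), (57,288), (643,190) and (588,425). The coloured blocks are all off the jig.

```bash
cat > fit.py <<'E'
from cell import arm; from h import *
m=arm.camera_model("top")
f=lambda c:(235+(c[0]+.5)/5-.5,190+(c[1]+.5)/5-.5)
J=[plane(m,f(c),.015)[:2] for c in [(118,50),(55,287),(643,188),(588,427)]]
ref=np.array([[-.177,.058],[-.177,-.058],[.078,.058],[.078,-.058]])
J=np.array(J); a=J-J.mean(0); b=ref-ref.mean(0)
yaw=np.arctan2((b[:,0]*a[:,1]-b[:,1]*a[:,0]).sum(),(b*a).sum()); R=np.array([[np.cos(yaw),-np.sin(yaw)],[np.sin(yaw),np.cos(yaw)]])
t=J.mean(0)-R@ref.mean(0)
if __name__=="__main__":
    print("yaw",yaw,"t",t,"res",((J-t)@R-ref).round(4).tolist())
    tj=lambda P:np.r_[(P[:2]-t)@R,P[2]].round(4)
    for c in [(232,142),(205,258),(398,190),(375,310)]: print("bar",tj(plane(m,f(c),.044)))
    d=np.load("top_d.npy")
    for n,uv in dict(hand=(385,249),hand2=(370,248),stampA=(366,205),stampB=(269,275),jar=(337,294),spare=(304,187),orange=(410,236)).items():
        P=pt(m,uv,d[uv[1],uv[0]]); print(n,P.round(3),tj(P))
    P=np.array([t[0],t[1],.039]); print(P)
E
python3 fit.py
```

```text
yaw -1.8003770533791372 t [0.51886968 0.04972532] res [[0.0, -0.0004], [0.0013, 0.0011], [-0.0016, -0.0011], [0.0003, 0.0004]]
bar [-0.112   0.0251  0.044 ]
bar [-0.1102 -0.0289  0.044 ]
bar [-0.0339  0.0229  0.044 ]
bar [-0.0303 -0.0324  0.044 ]
hand [ 0.491 -0.056  0.191] [ 0.1094 -0.0029  0.191 ]
hand2 [ 0.496 -0.033  0.152] [ 0.0858 -0.0034  0.1515]
stampA [ 0.601 -0.037  0.062] [0.0658 0.0994 0.0621]
stampB [0.439 0.174 0.065] [-0.1032 -0.1059  0.0645]
jar [0.401 0.025 0.066] [ 0.0507 -0.1088  0.0662]
spare [0.646 0.103 0.025] [-0.0808  0.1117  0.0254]
orange [ 0.537 -0.143  0.033] [0.1839 0.0615 0.0329]
[0.51886968 0.04972532 0.039     ]
```

The jig fit has residuals under 2 mm: yaw -1.80, origin at (0.519, 0.050). The bar's back edge is at jig x -0.111, so it is about 31 mm short, which is in the given range. The handle, stamps and jar come out at the stated heights. I'll move to a hover behind the bar.

>>> send_rows(motion="1 0.02 0.05 0.03 0 0 4; 1 0.023 0.056 0.02 0 0 4; 1 0.023 0.056 0 0 0 4; 1 0.023 0.056 0 0 0 4; 1 0.023 0.056 0 0 0 4", force=10)

```text
clock: 0.72
position: [0.3453, -0.3049, 0.3418]
ee_rot: [2.932, 1.127, -0.0]
force: [1.3, -1.2, -0.1]
width: 0.509
gripper_force: 0.0
```

>>> send_rows(motion="1 0.023 0.056 0 0 0 4; 1 0.023 0.056 0 0 0 4; 1 0.023 0.056 0 0 0 4; 1 0.023 0.056 0 0 0 4; 1 0.023 0.056 0 0 0 4")

```text
clock: 1.35
position: [0.4602, -0.0252, 0.3418]
ee_rot: [2.692, 1.619, -0.0]
force: [1.2, 0.2, -1.3]
width: 0.007
gripper_force: 0.0
```

>>> send_rows(motion="1 0.023 0.056 0 0 0 4; 1 0.023 0.056 0 0 0 4; 1 0.023 0.056 0 0 0 4; 1 0.023 0.056 0 0 0 3; 1 0 0 0 0 0 0")

```text
clock: 1.98
position: [0.5517, 0.2024, 0.3409]
ee_rot: [-2.45, -1.961, -0.001]
force: [-0.2, -1.0, -0.1]
width: 0.004
gripper_force: 0.0
```

```bash
cat > st.py <<'E'
from fit import *
from scipy.spatial.transform import Rotation as Ro
def state():
    s=arm.observe(); T=Ro.from_rotvec(s["ee_rot"]).as_matrix(); p=np.array(s["position"])
    j=lambda P:np.r_[(P[:2]-t)@R,P[2]].round(4)
    print("t",round(s["clock"],2),"pos",p.round(4),"F",np.round(s["force"],1),"w",round(s["width"],3),"q",np.round(s["joints"],2))
    print("jig TCP",j(p),"tip",j(p+.066*T[:,2]))
    Rj=np.eye(3);Rj[:2,:2]=R; print("tool in jig\n",(Rj.T@T).round(3))
if __name__=="__main__": state()
E
python3 - <<'E'
from st import *
state()
im,d=arm.get_image("wrist"); m=arm.camera_model("wrist"); cv2.imwrite("pics/w0.png",im); np.savez("w0.npz",d=d,V=m["view"])
print(np.round(m["view"],3).tolist())
E
```

```text
t 1.98 pos [0.5517 0.2024 0.3409] F [-0.2 -1.  -0.1] w 0.004 q [-0.02  0.41 -0.6   1.56  0.24  1.25 -0.88]
jig TCP [-0.1561 -0.0028  0.3409] tip [-0.1563 -0.003   0.2749]
tool in jig
 [[-1.    -0.009 -0.003]
 [-0.009  1.    -0.002]
 [ 0.003 -0.002 -1.   ]]
[[0.975, -0.222, -0.002, -0.493], [-0.213, -0.94, 0.266, 0.259], [-0.061, -0.259, -0.964, 0.524], [0.0, 0.0, 0.0, 1.0]]
```

View pics/w0.png

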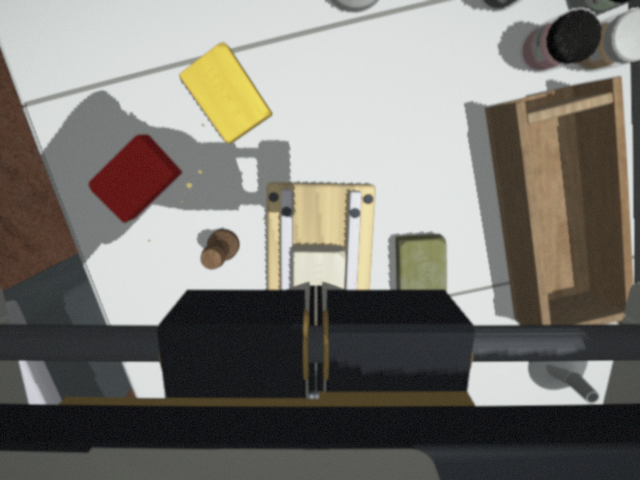

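The wrist view shows the jig's back end with board corners (268,184) and (375,184). The bar's rear top edge is at about v=251, from u=293 to 344, and the fingers are closed at (316,300). I'll cross-check this view against the top one.

```bash
python3 - <<'E'
from fit import *
m=arm.camera_model("wrist"); mt=arm.camera_model("top")
z=np.load("w0.npz"); m["view"]=z["V"]; d=z["d"]
j=lambda P:np.r_[(P[:2]-t)@R,P[2]].round(4)
for n,uv,h in [("board",(268,184),.015),("board",(376,184),.015),("barL",(293,251),.044),("barR",(344,251),.044)]: print(n,j(plane(m,uv,h)))
print("tri barback", [j(tri([(m,a),(mt,f(b))])) for a,b in [((293,251),(205,258)),((344,251),(232,142))]], "board",[j(tri([(m,a),(mt,f(b))])) for a,b in [((268,184),(55,287)),((376,184),(118,50))]])
print("bar top depth", j(pt(m,(318,265),d[265,318])), j(pt(m,(318,220),d[220,318])))
im=cv2.imread("pics/w0.png"); print(im[238:262,318].tolist())
E
```

```text
board [-0.1727 -0.053   0.015 ]
board [-0.1734  0.0606  0.015 ]
barL [-0.108  -0.0256  0.044 ]
barR [-0.1083  0.0266  0.044 ]
tri barback [array([-0.1093, -0.0273,  0.046 ]), array([-0.1112,  0.0249,  0.0527])] board [array([-0.1742, -0.0549,  0.0163]), array([-0.1751,  0.057 ,  0.0279])]
bar top depth [-0.0938  0.0001  0.0463] [-1.346e-01 -1.000e-04  1.650e-02]
[[141, 185, 203], [139, 185, 201], [140, 186, 203], [139, 184, 200], [136, 178, 194], [116, 154, 168], [92, 120, 131], [88, 104, 109], [88, 97, 100], [87, 95, 96], [95, 103, 104], [93, 100, 102], [97, 106, 107], [121, 133, 133], [160, 175, 176], [192, 211, 212], [211, 226, 228], [215, 229, 231], [215, 228, 231], [215, 229, 230], [214, 229, 230], [215, 230, 231], [215, 229, 230], [217, 229, 230]]
```

>>> send_rows(motion="1 0.003 -0.005 -0.05 -7.3 1.7 -0.5; 1 0 0 -0.06 -7.3 1.7 0; 1 0 0 -0.06 0 0 0; 1 0 0 -0.04 0 0 0; 1 0 0 0 0 0 0")

```text
clock: 2.65
position: [0.5534, 0.1895, 0.1294]
ee_rot: [2.329, 1.832, -0.315]
force: [-0.6, -0.0, 0.9]
width: 0.005
gripper_force: 0.0
```

```bash
python3 st.py
```

```text
t 2.65 pos [0.5534 0.1895 0.1294] F [-0.6 -0.   0.9] w 0.005 q [-0.21  0.68 -0.47  1.7   0.52  1.1  -1.16]
jig TCP [-0.144   0.0018  0.1294] tip [-0.1266  0.0015  0.0657]
tool in jig
 [[-0.965  0.009  0.263]
 [ 0.008  1.    -0.005]
 [-0.263 -0.003 -0.965]]
```

>>> send_rows(motion="1 0.003 0.01 0 0 0 0; 1 0 0 -0.02 0 0 0; 1 0 0 -0.019 0 0 0; 1 0 0 0 0 0 0")

```text
clock: 3.15
position: [0.5571, 0.2013, 0.0913]
ee_rot: [2.328, 1.833, -0.309]
force: [0.3, 0.8, 0.7]
width: 0.003
gripper_force: 0.0
```

```bash
python3 st.py
```

```text
t 3.15 pos [0.5571 0.2013 0.0913] F [0.3 0.8 0.7] w 0.003 q [-0.24  0.73 -0.45  1.7   0.55  1.05 -1.2 ]
jig TCP [-0.1563  0.0028  0.0913] tip [-0.139   0.0026  0.0276]
tool in jig
 [[-0.965  0.007  0.261]
 [ 0.007  1.    -0.002]
 [-0.261 -0.    -0.965]]
```

>>> send_rows(motion="1 -0.0023 -0.0031 0 0 0 0; 1 -0.0008 -0.0034 0 0 0 0; 1 -0.0008 -0.0034 0 0 0 0; 1 -0.0008 -0.0034 0 0 0 0; 1 -0.0008 -0.0034 0 0 0 0")

```text
clock: 3.78
position: [0.5525, 0.1851, 0.093]
ee_rot: [2.328, 1.833, -0.305]
force: [0.1, -0.5, 0.0]
width: 0.005
gripper_force: 0.1
```

>>> send_rows(motion="1 -0.0007 -0.0029 0 0 0 0; 1 -0.0007 -0.0029 0 0 0 0; 1 -0.0007 -0.0029 0 0 0 0; 1 -0.0007 -0.0029 0 0 0 0; 1 -0.0007 -0.0029 0 0 0 0")

```text
clock: 4.4
position: [0.549, 0.1708, 0.0929]
ee_rot: [2.328, 1.833, -0.305]
force: [0.6, 0.9, 1.6]
width: 0.006
gripper_force: 0.5
```

```bash
python3 st.py
```

```text
t 4.4 pos [0.549  0.1708 0.0929] F [0.6 0.9 1.6] w 0.006 q [-0.2   0.7  -0.45  1.75  0.56  1.01 -1.18]
jig TCP [-0.1247  0.0017  0.0929] tip [-0.1077  0.0017  0.0291]
tool in jig
 [[-0.966  0.007  0.259]
 [ 0.007  1.    -0.   ]
 [-0.259  0.002 -0.966]]
```

>>> send_rows(motion="1 -0.0006 -0.0024 0 0 0 0; 1 -0.0006 -0.0024 0 0 0 0; 1 -0.0006 -0.0024 0 0 0 0; 1 -0.0006 -0.0024 0 0 0 0; 1 -0.0006 -0.0024 0 0 0 0")

```text
clock: 5.03
position: [0.546, 0.1588, 0.0929]
ee_rot: [2.328, 1.833, -0.305]
force: [0.6, 0.5, 0.0]
width: 0.006
gripper_force: 0.6
```

>>> send_rows(motion="1 -0.0003 -0.0012 0 0 0 0; 1 -0.0003 -0.0012 0 0 0 0; 1 -0.0003 -0.0012 0 0 0 0")

```text
clock: 5.4
position: [0.5451, 0.1553, 0.0928]
ee_rot: [2.328, 1.833, -0.305]
force: [0.3, 0.7, -0.3]
width: 0.008
gripper_force: 0.6
```

```bash
python3 - <<'E'
from st import *
state()
im,d=arm.get_image("top"); cv2.imwrite("pics/top1.png",cv2.resize(im[190:290,235:395],None,fx=5,fy=5,interpolation=cv2.INTER_CUBIC))
E
```

```text
t 5.4 pos [0.5451 0.1553 0.0928] F [ 0.3  0.7 -0.3] w 0.008 q [-0.18  0.69 -0.45  1.78  0.56  1.   -1.17]
jig TCP [-0.1088  0.0015  0.0928] tip [-0.0917  0.0015  0.0291]
tool in jig
 [[-0.966  0.007  0.259]
 [ 0.007  1.    -0.   ]
 [-0.259  0.002 -0.966]]
```

View pics/top1.png

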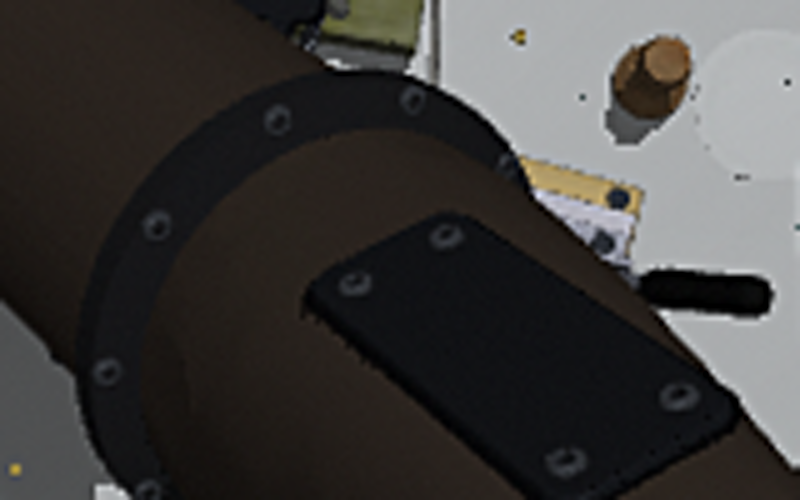

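The arm hides the jig here, but the handle still stands open at crop (705,292). I'll keep pushing in 1 mm rows and watch the force.

>>> send_rows(motion="1 -0.0002 -0.001 0 0 0 0; 1 -0.0002 -0.001 0 0 0 0")

```text
clock: 5.7
position: [0.5447, 0.1534, 0.0929]
ee_rot: [2.328, 1.833, -0.305]
force: [0.4, 2.4, 0.9]
width: 0.007
gripper_force: 1.4
```

>>> send_rows(motion="1 -0.0002 -0.001 0 0 0 0; 1 -0.0002 -0.001 0 0 0 0")

```text
clock: 5.95
position: [0.5444, 0.1529, 0.093]
ee_rot: [2.329, 1.835, -0.301]
force: [0.5, 6.7, 1.3]
width: 0.005
gripper_force: 3.6
```

>>> send_rows(motion="1 -0.0002 -0.001 0 0 0 0; 1 -0.0002 -0.001 0 0 0 0; 1 0 0 0 0 0 0")

```text
clock: 6.32
position: [0.544, 0.1526, 0.0931]
ee_rot: [2.329, 1.838, -0.299]
force: [-0.8, 10.2, 0.2]
width: 0.011
gripper_force: 4.9
```

```bash
python3 - <<'E'
from st import *
state()
im,d=arm.get_image("wrist"); cv2.imwrite("pics/w1.png",im)
E
```

```text
t 6.33 pos [0.544  0.1526 0.0931] F [-0.8 10.2  0.2] w 0.011 q [-0.17  0.69 -0.45  1.79  0.56  0.99 -1.17]
jig TCP [-0.1059  0.001   0.0931] tip [-0.0892  0.0011  0.0293]
tool in jig
 [[-0.967  0.005  0.253]
 [ 0.005  1.     0.   ]
 [-0.253  0.002 -0.967]]
```

View pics/w1.png

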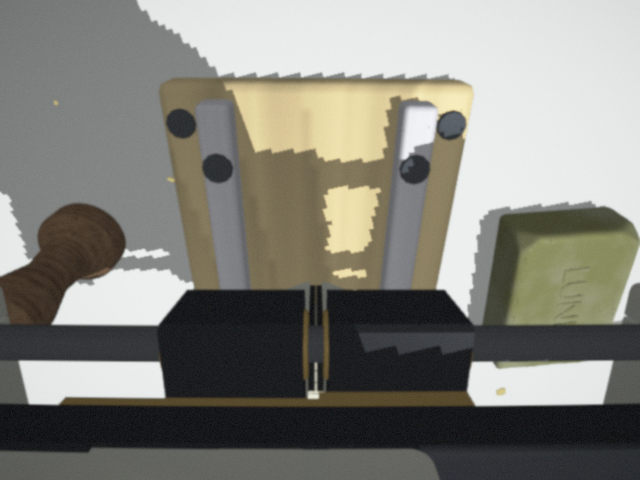

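The tool stalled with its front face at jig x -0.080, exactly home, and the force rose to 10 N, well under 40 N. The wrist view shows an empty channel behind the fingers, with the stamp and spare undisturbed. I'll back off, lift and move over to the handle side.

>>> send_rows(motion="1 0.002 0.008 0 0 0 0; 1 0.005 0.021 0 0 0 0; 1 0 0 0.06 0 0 0; 1 0 0 0.06 7.3 -1.7 0; 1 0 0 0.06 7.3 -1.7 0")

```text
clock: 7.0
position: [0.551, 0.1798, 0.2747]
ee_rot: [-2.464, -1.944, -0.004]
force: [1.1, -0.4, -0.0]
width: 0.005
gripper_force: 0.0
```

>>> send_rows(motion="1 0 0 0.06 0 0 0; 1 -0.012 -0.05 0.01 0 0 0; 1 -0.012 -0.05 0 0 0 0; 1 -0.011 -0.05 0 0 0 0; 1 0 0 0 0 0 0")

```text
clock: 7.62
position: [0.5156, 0.0242, 0.3428]
ee_rot: [2.474, 1.935, -0.004]
force: [0.1, 0.5, 0.9]
width: 0.004
gripper_force: 0.0
```

```bash
python3 - <<'E'
from st import *
state()
im,d=arm.get_image("wrist"); m=arm.camera_model("wrist"); cv2.imwrite("pics/w2.png",im); np.savez("w2.npz",d=d,V=m["view"])
E
```

```text
t 7.62 pos [0.5156 0.0242 0.3428] F [0.1 0.5 0.9] w 0.004 q [ 0.33  0.28 -0.61  1.72  0.17  1.2  -0.57]
jig TCP [0.0256 0.0027 0.3428] tip [0.0258 0.0026 0.2768]
tool in jig
 [[-1.     0.014  0.003]
 [ 0.014  1.    -0.001]
 [-0.003 -0.001 -1.   ]]
```

View pics/w2.png

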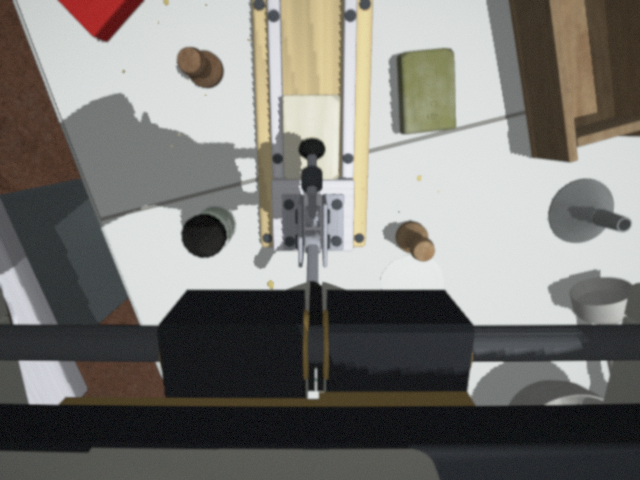

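The wrist view shows the bar from v=95 to the stop's face at about v=180, apparently with no gap. The clamp is open, and its handle leads under the fingers at (315,290). I'll check the numbers.

```bash
python3 - <<'E'
from fit import *
m=arm.camera_model("wrist"); z=np.load("w2.npz"); m["view"]=z["V"]
j=lambda P:np.r_[(P[:2]-t)@R,P[2]].round(4)
for n,uv,h in [("barback",(295,95),.044),("barback",(338,97),.044),("stop face top",(276,180),.039),("stop face top R",(352,180),.039),("pivot screws end board",(259,247),.015),("board end R",(366,247),.015),("handle at u312 v260",(312,262),.13)]: print(n,j(plane(m,uv,h)))
im=cv2.imread("pics/w2.png"); cv2.imwrite("pics/w2c.png",cv2.resize(im[80:260,240:390],None,fx=4,fy=3.3,interpolation=cv2.INTER_CUBIC))
E
```

```text
barback [-0.0828 -0.016   0.044 ]
barback [-0.0807  0.024   0.044 ]
stop face top [-0.0036 -0.037   0.039 ]
stop face top R [-0.0028  0.0385  0.039 ]
pivot screws end board [ 0.0724 -0.0608  0.015 ]
board end R [0.0736 0.0571 0.015 ]
handle at u312 v260 [ 0.0524 -0.0011  0.13  ]
```

View pics/w2c.png

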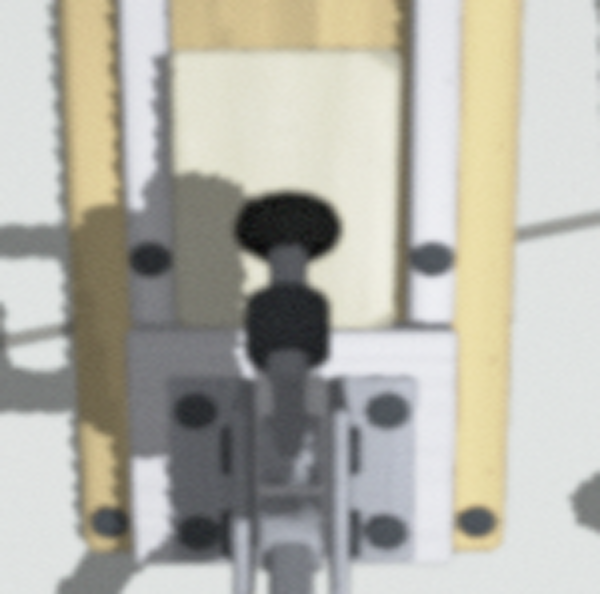

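The crop shows the bar flush with the stop face, with no wood visible between them and the bar square in the channel. Next I'll position the tips behind the handle grip.

>>> send_rows(motion="1 -0.006 -0.02 0 0 0 -0.8; 1 -0.005 -0.019 0 0 0 0; 1 0 0 -0.03 0 0 0; 1 0 0 -0.03 0 0 0; 1 0 0 0 0 0 0")

```text
clock: 8.3
position: [0.5038, -0.0104, 0.2812]
ee_rot: [-2.478, -1.926, 0.006]
force: [-0.4, 0.4, 1.1]
width: 0.007
gripper_force: 0.0
```

```bash
python3 st.py
```

```text
t 8.3 pos [ 0.5038 -0.0104  0.2812] F [-0.4  0.4  1.1] w 0.007 q [ 0.38  0.31 -0.59  1.84  0.2   1.05 -0.53]
jig TCP [ 0.062  -0.001   0.2812] tip [ 0.062  -0.0013  0.2152]
tool in jig
 [[-1.     0.02   0.001]
 [ 0.02   1.    -0.005]
 [-0.001 -0.005 -1.   ]]
```

>>> send_rows(motion="1 0 0 -0.025 0 0 -1; 1 0 0 -0.02 0 0 0; 1 -0.002 -0.008 0 0 0 0; 1 -0.002 -0.008 0 0 0 0; 1 0 0 0 0 0 0")

```text
clock: 8.93
position: [0.5013, -0.0277, 0.239]
ee_rot: [2.499, 1.902, 0.001]
force: [0.2, -0.3, -0.7]
width: 0.002
gripper_force: 0.0
```

```bash
python3 st.py
```

```text
t 8.93 pos [ 0.5013 -0.0277  0.239 ] F [ 0.2 -0.3 -0.7] w 0.002 q [ 0.4   0.35 -0.57  1.9   0.23  0.95 -0.55]
jig TCP [0.0794 0.0005 0.239 ] tip [0.0794 0.0006 0.173 ]
tool in jig
 [[-0.999  0.04   0.   ]
 [ 0.04   0.999  0.001]
 [-0.     0.001 -1.   ]]
```

>>> send_rows(motion="1 -0.0017 -0.0073 -0.003 0 0 2; 1 -0.0017 -0.0074 -0.0045 0 0 0; 1 -0.0016 -0.0068 -0.0045 0 0 0; 1 -0.0015 -0.0063 -0.0055 0 0 0; 1 -0.0014 -0.0058 -0.006 0 0 0")

```text
clock: 9.55
position: [0.4935, -0.0603, 0.2146]
ee_rot: [2.465, 1.947, 0.002]
force: [0.4, 1.0, 6.5]
width: 0.006
gripper_force: 3.3
```

```bash
python3 st.py
```

```text
t 9.55 pos [ 0.4935 -0.0603  0.2146] F [0.4 1.  6.5] w 0.006 q [ 0.45  0.38 -0.56  1.94  0.25  0.89 -0.47]
jig TCP [0.1129 0.0003 0.2146] tip [0.1129 0.0004 0.1486]
tool in jig
 [[-1.     0.004 -0.001]
 [ 0.004  1.     0.001]
 [ 0.001  0.001 -1.   ]]
```

>>> send_rows(motion="1 -0.0014 -0.006 -0.0063 0 0 0; 1 -0.0012 -0.0053 -0.0068 0 0 0; 1 -0.0011 -0.0049 -0.0075 0 0 0; 1 -0.0009 -0.0039 -0.0075 0 0 0; 1 -0.0007 -0.0029 -0.008 0 0 0")

```text
clock: 10.18
position: [0.4872, -0.084, 0.1774]
ee_rot: [-2.465, -1.947, 0.002]
force: [0.3, -0.4, 0.2]
width: 0.009
gripper_force: 0.0
```

>>> send_rows(motion="1 -0.0003 -0.0015 -0.006 0 0 0; 1 0 0 -0.004 0 0 0; 1 0 0 0 0 0 0")

```text
clock: 10.55
position: [0.4872, -0.0847, 0.168]
ee_rot: [-2.464, -1.947, 0.001]
force: [0.5, -0.4, 1.2]
width: 0.005
gripper_force: 0.0
```

```bash
python3 st.py
```

```text
t 10.55 pos [ 0.4872 -0.0847  0.168 ] F [ 0.5 -0.4  1.2] w 0.005 q [ 0.47  0.43 -0.53  2.    0.3   0.79 -0.47]
jig TCP [ 0.1381 -0.0002  0.168 ] tip [ 0.1381 -0.0003  0.102 ]
tool in jig
 [[-1.     0.004  0.   ]
 [ 0.004  1.    -0.001]
 [-0.    -0.001 -1.   ]]
```

The force dropped to zero past the dead point, so the handle has snapped away. I'll lift clear and look.

>>> send_rows(motion="1 0 0 0.05 0 0 0; 1 0 0 0.06 0 0 0; 1 0 -0.04 0.05 0 0 0; 1 -0.02 -0.055 0 0 0 0; 1 -0.02 -0.055 0 0 0 0")

```text
clock: 11.18
position: [0.4472, -0.2351, 0.3283]
ee_rot: [2.462, 1.948, 0.001]
force: [0.6, -0.2, 0.1]
width: 0.005
gripper_force: 0.0
```

>>> send_rows(motion="1 -0.02 -0.055 0 0 0 0; 1 -0.02 -0.055 0 0 0 0; 1 -0.02 -0.055 0 0 0 0; 1 -0.02 -0.055 0 0 0 0; 1 0 0 0 0 0 0")

```text
clock: 11.8
position: [0.364, -0.4586, 0.3265]
ee_rot: [-2.472, -1.938, 0.004]
force: [-0.1, 0.8, 1.3]
width: 0.005
gripper_force: 0.0
```

```bash
python3 - <<'E'
from st import *
state()
im,d=arm.get_image("top"); m=arm.camera_model("top")
a=cv2.resize(im[180:310,235:430],None,fx=4,fy=4,interpolation=cv2.INTER_CUBIC); cv2.imwrite("pics/top2.png",a)
j=lambda P:np.r_[(P[:2]-t)@R,P[2]].round(4)
for uv in [(366,205),(269,275),(337,294),(304,187),(370,251),(380,254),(385,256),(305,236),(318,239)]: print(uv,j(pt(m,uv,d[uv[1],uv[0]])))
E
```

```text
t 11.8 pos [ 0.364  -0.4586  0.3265] F [-0.1  0.8  1.3] w 0.005 q [ 1.09  0.38 -0.39  1.6   0.15  1.2   0.42]
jig TCP [ 0.5302 -0.0351  0.3265] tip [ 0.5303 -0.0352  0.2605]
tool in jig
 [[-1.     0.012  0.002]
 [ 0.012  1.    -0.002]
 [-0.002 -0.002 -1.   ]]
(366, 205) [0.0657 0.0992 0.0632]
(269, 275) [-0.1033 -0.1059  0.0624]
(337, 294) [ 0.0508 -0.1088  0.0648]
(304, 187) [-0.0808  0.1119  0.0246]
(370, 251) [ 0.0959 -0.0015  0.0854]
(380, 254) [ 0.118  -0.0028  0.0885]
(385, 256) [ 0.1299 -0.004   0.0863]
(305, 236) [-0.0492 -0.0007  0.0432]
(318, 239) [-0.0195 -0.004   0.0789]
```

View pics/top2.png

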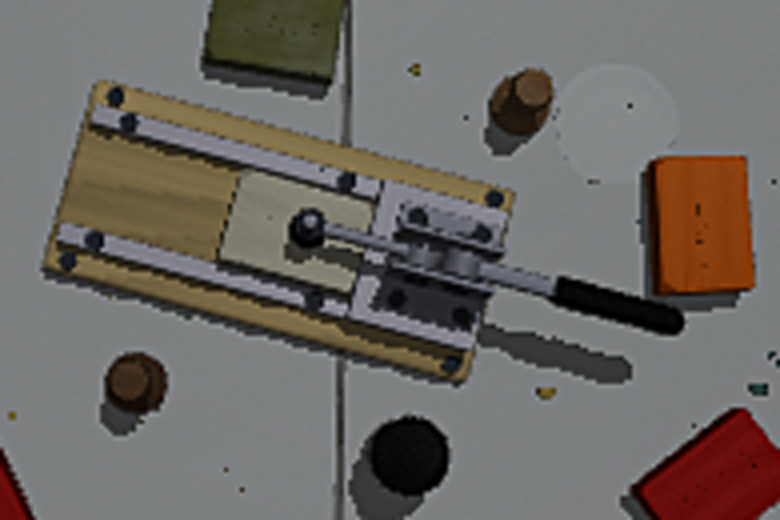

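The top view shows the bar against the stop (crop 225–375, 170–290), the pad pressing on it at (308,228) and the handle flat at (620,305). The handle's top measures 0.086–0.088 m all along, so it is level and locked. The stamps, jar and spare have not moved, and the arm is clear.

```bash
python3 -c "
from cell import arm
print(arm.sign_off())"
```

```text
the job is handed in; nothing more can be done
None
```

The soap bar was pushed home against the stop with about 10 N, the clamp handle snapped over into lock with the pad on the bar, the bystanders were left where they stood, and the job was handed in at about 12 s with the gripper clear.

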